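# Clamp a mould shut with a quick-release skewer

### The job

Clamp the two mould halves together in the quick-release clamp. Leave the cam lever swung out while you turn the four-spoke nut on the opposite end clockwise, until the sliding jaw is up against the mould, so that the lever will meet firm resistance; then swing the lever fully home along the fixed jaw so that it locks and the mould is held tight.

Things in the scene. Friction and masses are not known exactly. Their poses are not given: they have to be found in the camera images.
- clamp: Fixed aluminium clamp frame, yaw up to 0.2 rad. Origin: centre of the underside of its base plate (x 130, y 170, z 10 mm). The skewer rod runs along its y axis at x = 0, z = 100 mm. Fixed jaw: 80 mm wide in x, top at z = 114, clamping face at y = +18, back at y = +34. The mould (two halves, 37 mm together, top at z = 79) stands against it, from y = -19 to +18.
- half_back: Loose aluminium mould half, 69 x 87 x 18.5 mm, standing on edge against the fixed jaw. Origin: about the middle of its outer face, on the fixed jaw. z: its thickness.
- half_front: The other mould half, alike, standing loose, face to face with the first. Origin: about the middle of its outer face, which the sliding jaw will press.
- jaw: Sliding jaw, aluminium plate 80 x 14 x 99 mm on the rod, top at z = 110 mm. Origin: same point as jaw_face. Disc springs behind it (about 30 N per mm) begin to give once it presses the mould.
- jaw_face (a point): Point of the sliding jaw's clamping face on the rod's axis. In the clamp frame its y is -19 mm when the jaw just touches the mould, more negative while there is a gap. The gap starts at 4 to 8 mm; bring it to 1 mm or less before moving the lever.
- nut (a joint): Nut angle, rad; grows as it tightens (uppermost spoke moves to the clamp's +x) and draws the jaw 3 mm per rad. At value a the spokes stand at a, a + 90, a + 180, a + 270 degrees from straight up, leaning to +x. Starts at 0 to 0.7, needs 1.3 to 2.5 rad more: several pushes. Friction 0.34 N m (5 to 10 N at a spoke); stays where left.
- nut_centre (a point): Centre of the four-spoke nut, on the rod at the clamp's -y end, in the plane of its spokes, z = 100 mm; follows the jaw. Steel spokes 9 mm thick end in black 16 mm balls centred 60 mm from the axis. The spokes' plane is about 37 mm beyond the sliding jaw's back: closed fingertips fit there from above to push a spoke. Reach well below its ball.
- lever (a joint): Cam lever angle, rad: 0 closed (along the clamp's +x, behind the fixed jaw), up to 1.6 swung out (along +y). Starts at 1.45 to 1.6. Turns level, at z = 100 mm, about an upright pin at x = 0, y = +48 mm of the clamp. With the jaw up to the mould, closing takes 2 to 7 N at 85 mm from the pin, most half-way; over the last 0.15 rad it goes over centre and holds.
- lever_tip (a point): End of the cam lever, 110 mm from its pin. Steel arm 9 mm thick, 16 mm tall, ending in a black grip 46 mm long, 11 mm thick, 22 mm tall, centred 88 mm from the pin, at z = 100 mm.

How it is judged:
On the way, in this order (a step that is already met when the one before it is completed fails the run):
1. with the lever still swung out, the nut brings the sliding jaw up to the mould (gap under 1.5 mm) (y of jaw_face in the frame of clamp above -0.0205 m and value of joint lever above 1.3 rad), for 0.2 s.
2. the lever is swung home (value of joint lever below 0.1 rad), for 0.2 s.
At the end, for the whole second after the job is handed in: The lever is closed (within 0.1 rad of its stop) and the sliding jaw presses the two mould halves together with more than 50 N, everything at rest (value of joint lever below 0.1 rad and contact force between jaw and half_front above 50 N and contact force between half_front and half_back above 50 N and linear speed of half_front below 0.01 m/s); the robot touches nothing.
It also fails if it takes over 67 s, if anything falls off the work surface, if the arm or the gripper's body presses on something with over 40 N, if the wrist force passes 120 N, or if a joint passes its speed limit or range.

### The arm

A 7-joint arm with a two-finger parallel gripper is mounted at the origin on a cart in front of the work surface, level with it; the furniture and walls round the work are solid. World frame = base frame: x ahead of the robot, y to its left, z up, the work surface at z = 0. Lengths are in m, angles in rad, forces in N, time in s.
With the tool pointing down it reaches from about 0.4 to 0.85 m from the base axis. Payload 10.4 kg.
Tool frame: the origin (TCP) lies midway between the tips of the shut fingers; the grasp point (between the pads) lies 19 mm behind it (manip.tcp_to_grasp is the distance from the TCP to the grasp point, in m); z points along the fingers, y is the line along which they close (so a half turn about z gives the same grasp; the last joint's range is limited). The gripper opens to 85 mm and grips with 20 to 120 N. Pads are 22 mm wide; open, the fingers measure 114 mm over their backs; the gripper's body (76 mm by 85 mm) begins 54 mm behind the grasp point. The pads swing forward as they close: fully open they stand 13 mm farther back than shut.
Start: joints at [-0.023, 0.332, -0.065, 1.46, 0.022, 1.35, -0.088], TCP at [0.625, 0, 0.231] pointing down, gripper open.
Joint ranges: [-2.6, 2.6], [-0.5, 2.12], [-1.47, 1.34], [0.16, 2.42], [-1.27, 4.41], [0.06, 2.06], [-2.6, 2.6]. Speed limits (rad/s): [2.22, 2.22, 2.79, 2.79, 3.14, 3.14, 3.14].

### API

Orientations are given as a unit quaternion [x, y, z, w].
In Python, from workcell import manip gives the robot as it stands.
- The arm moves only by the shell command python3 -m jog 'ROWS' [FORCE]. ROWS is a JSON object of lists of equal length, an entry for each row: "offset": the shift along the world's x, y, z in m, a list of three; "yaw": the turn about the world's z in degrees; "jaw": the closure, from 0 (fully open) to 1 (shut). A call has 1 to 20 rows; each row shifts and turns the commanded pose from where the row before left it; what a row does not reach is not made up. A row lasts 1/12 s, in which the tool goes at most 41.7 mm and 7.16 degrees, less where a joint would pass 70% of its speed; a pose out of reach is approached as far as the arm can. A call is refused whole if a number of a shift passes 0.0417 or a number of a turn 7.16, either way. A call with a gripper value outside its range is refused whole. The fingers move at their own pace and stop on an object; FORCE is the grip in N (left out, the last holds). Time passes only in rows, so rows that do not move let the fingers close. It gives the time, the measured TCP pose, the force, the opening and the grip force at its end, in the units of the state.
- manip.get_obs(): the state, without advancing time (a new reading comes with each control period).
- manip.camera(name): name is "scene" or "side" or "wrist"; returns a dict with "frame" (420x560x3 uint8, red, green, blue), "camera_matrix" (3x3 intrinsics, pixels), "eye" and "attitude" of the camera in the world; the wrist camera has in their place "hand_eye" (4x4, takes a point from camera to tool coordinates, whose origin is the TCP and whose axes are the flange's). Camera axes: x right, y up, looking along -z (the intrinsics and any distortion apply to the point x, -y, -z); pixel columns grow to the right and rows downward; lengths in m; the calibration is good to about 2 mm. A picture is of the moment at which its call begins: read the wrist's pose just before it. There is no depth.
- manip.hand_in(): hands the job in; it is judged then, once.
Trained networks look in a picture, given as the dict that the camera call returned (one of the last four; its "shot" number tells which), for a name from the list of things; names that differ only in an ending like _2 or _b are one class to them, and where a whole thing is asked for, a point or a joint stands for the part that bears it (a point fixed in the world has none). Each returns a list of dicts, best first, with "score" (0 to 1); they miss things now and then, are a little off and sometimes report something else, mostly with a low value. They report only what shows in the picture. A call takes as long as a camera call.
- manip.masks_of(picture, name): "region" (420x560 bool, what is visible of it).
- manip.tip_of(picture, name): "at" ([x, y, z] in m, in world coordinates, good to about 4 mm: a listed point, or the origin of a listed thing).
The state is a dict: "clock": time; "joint_pos": joint angles; "joint_velocities": joint speeds; "tau": joint torques, N m; "position": TCP position; "ee_rot": TCP orientation; "ft_force": force on the tool from outside, world axes, zero at the start; "torque": the same for the moment, N m; "grip_width": opening from 0.0 (shut) to 1.0 (fully open); "grasp_force": force on a finger pad.
Only numpy, scipy, OpenCV 4.12 (cv2) and the standard library are available. Lean on these libraries where they do the work, as an engineer would, in place of code of your own. Each camera call takes 0.05 s, during which the arm holds its last target. There are 200 camera calls.

## Working session

There is one attempt and no reset: what is moved stays moved. The work goes in short steps, Python scripts to look and compute and a shell command to move; the robot and the scene stay as the last step left them, time stands still between calls to the robot, and variables do not carry over. Pictures are saved under pics/ and viewed, at most 10 in all, crops included, and the job is handed in when it is done.

```bash
mkdir -p pics
cat > h.py <<'E'
import numpy as np, cv2
from workcell import manip
def look(names, cams=("scene","side"), save=None):
    for c in cams:
        p=manip.camera(c)
        if save: cv2.imwrite(f"pics/{save}_{c}.png",p["frame"][:,:,::-1])
        for n in names:
            try: r=manip.tip_of(p,n)
            except Exception as e: print(n,e); continue
            print(c,n,[(np.round(d["at"],4).tolist(),round(d["score"],2)) for d in r[:2]])
E
python3 - <<'E'
from h import *
print(manip.get_obs())
look(["clamp","jaw_face","nut_centre","lever_tip","half_front","half_back"],save="a")
for c in("scene","side"):
    p=manip.camera(c); print(c,p["eye"],p["attitude"],p["camera_matrix"])
a=cv2.imread("pics/a_scene.png");b=cv2.imread("pics/a_side.png")
E
```

```text
{'clock': 0.0, 'joint_pos': array([-0.02259138,  0.33285703, -0.06466486,  1.46095133,  0.02158852,
        1.34989822, -0.08848665]), 'joint_velocities': array([-0.00021256,  0.0006289 ,  0.00028556,  0.00124674,  0.00103703,
        0.00038457, -0.00011615]), 'tau': array([ 4.98105128e-04, -6.25449800e+01,  4.97091911e-02, -3.91610491e+01,
        1.63588714e-02,  9.83294769e-03, -6.01235030e-06]), 'position': array([ 6.24620914e-01, -2.83103931e-05,  2.30520325e-01]), 'ee_rot': array([ 7.07110075e-01,  7.07103131e-01, -5.24855342e-04, -4.77531609e-04]), 'ft_force': array([-0.48926974, -1.33126809, -0.20698972]), 'torque': array([-0.00567752, -0.00249656,  0.00429238]), 'grasp_force': 0.0, 'grip_width': 0.9993092580185221}
scene clamp [([0.5757, 0.0401, -0.0008], 0.72)]
scene jaw_face []
scene nut_centre [([0.5858, -0.0313, 0.0979], 0.9)]
scene lever_tip [([0.548, 0.1958, 0.0999], 0.66)]
scene half_front [([0.5764, 0.022, 0.0403], 0.55)]
scene half_back []
side clamp [([0.5721, 0.0367, 0.002], 0.82)]
side jaw_face []
side nut_centre [([0.5901, -0.0338, 0.0985], 0.76)]
side lever_tip [([0.5466, 0.1933, 0.0999], 0.57)]
side half_front [([0.5863, -0.032, 0.0997], 0.64)]
side half_back [([0.5685, 0.0619, 0.0475], 0.78)]
scene [0.15339996 0.43525188 0.67773754] [-0.16146534  0.36900553  0.83585159 -0.37298256] [[470.63401017   0.         278.72566522]
 [  0.         470.63401017 209.781353  ]
 [  0.           0.           1.        ]]
side [ 0.33336695 -0.43158118  0.73717767] [ 0.32155919 -0.08947533 -0.27753189  0.90087175] [[494.87342952   0.         280.02957882]
 [  0.         494.87342952 206.91381378]
 [  0.           0.           1.        ]]
```

View pictures.

View pics/a_side.png

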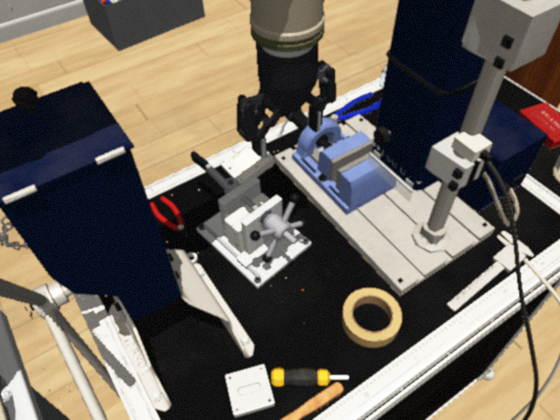

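View pics/a_scene.png

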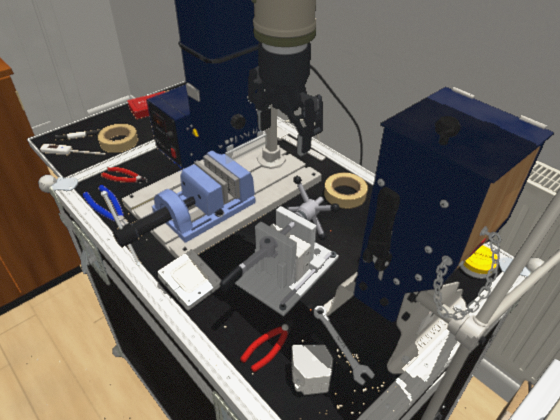

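```bash
cat >> h.py <<'E'
from scipy.spatial.transform import Rotation as R
def proj(p,X):
    X=np.atleast_2d(X); c=R.from_quat(p["attitude"]).inv().apply(X-p["eye"])
    c=c*[1,-1,-1]; u=(p["camera_matrix"]@c.T).T; return u[:,:2]/u[:,2:]
def clampw(pose,P):
    x,y,yaw=pose; return R.from_euler("z",yaw).apply(np.atleast_2d(P).astype(float))+[x,y,0]
def overlay(pose,a,ny,lev,box,cams=("side","scene"),S=4,name="o"):
    out=[]
    for c in cams:
        p=manip.camera(c); x0,y0,w,h=box[c]
        im=cv2.resize(p["frame"][y0:y0+h,x0:x0+w,::-1],None,fx=S,fy=S,interpolation=cv2.INTER_CUBIC)
        def dr(P,col,closed=True):
            q=((proj(p,clampw(pose,P))-[x0,y0]+.5)*S).astype(int); cv2.polylines(im,[q],closed,col,1)
        dr([[-.065,-.085,.01],[.065,-.085,.01],[.065,.085,.01],[-.065,.085,.01]],(0,255,0))
        dr([[-.04,.018,.114],[.04,.018,.114],[.04,.034,.114],[-.04,.034,.114]],(0,255,255))
        dr([[-.04,ny+.037,.11],[.04,ny+.037,.11],[.04,ny+.051,.11],[-.04,ny+.051,.11]],(255,255,0))
        for k in range(4):
            t=a+k*np.pi/2; dr([[0,ny,.1],[.06*np.sin(t),ny,.1+.06*np.cos(t)]],(0,0,255) if k==0 else (255,0,255),False)
        dr([[0,.048,.1],[.11*np.cos(lev),.048+.11*np.sin(lev),.1]],(0,128,255),False)
        out.append(im)
    cv2.imwrite(f"pics/{name}.png",np.hstack(out))
E
python3 - <<'E'
from h import *
overlay((.574,.0384,.19),.5,-.076,1.54,dict(side=(185,140,133,150),scene=(215,165,133,150)),S=3,name="o1")
E
```

```text
(no output)
```

View pics/o1.png

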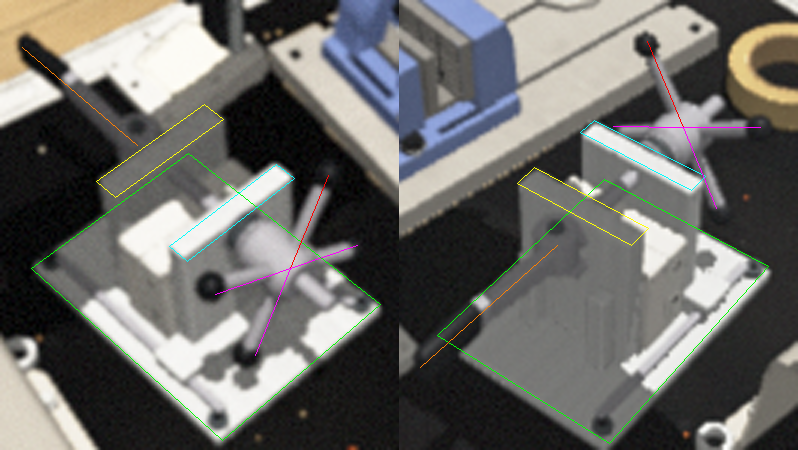

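```bash
cat >> h.py <<'E'
def wrist():
    o=manip.get_obs(); p=manip.camera("wrist"); T=np.array(p["hand_eye"])
    Rt=R.from_quat(o["ee_rot"]); p["eye"]=o["position"]+Rt.apply(T[:3,3]); p["attitude"]=(Rt*R.from_matrix(T[:3,:3])).as_quat()
    return p
def woverlay(pose,a,ny,lev,name):
    p=wrist(); f=manip.camera
    manip.camera=lambda c:p
    overlay(pose,a,ny,lev,dict(w=(0,0,560,420)),cams=("w",),S=1.4 and 1,name=name); manip.camera=f
E
python3 - <<'E'
from h import *
p=wrist(); print(p["eye"],R.from_quat(p["attitude"]).as_matrix()[:,2],p["hand_eye"])
woverlay((.574,.0384,.19),.5,-.076,1.54,"w1")
E
```

```text
[0.62535238 0.07860945 0.37396189] [-6.95157419e-05  3.01226839e-01  9.53552509e-01] [[ 5.05626592e-05  9.53529644e-01  3.01299213e-01  7.85766298e-02]
 [ 9.99999998e-01 -5.94367789e-05  2.02857202e-05  3.46716250e-04]
 [ 3.72512902e-05  3.01299211e-01 -9.53529645e-01 -1.42617958e-01]
 [ 0.00000000e+00  0.00000000e+00  0.00000000e+00  1.00000000e+00]]
```

View pics/w1.png

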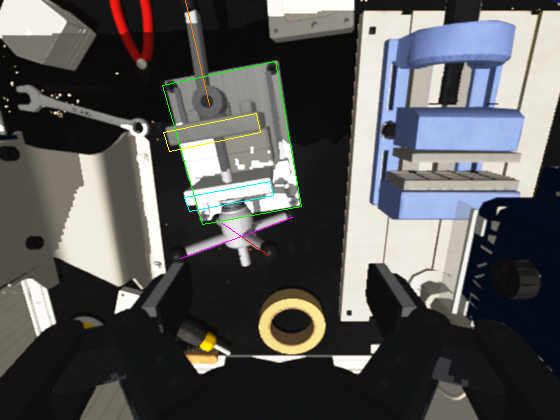

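```bash
python3 -m jog '{"offset":[[-0.0233,-0.0175,-0.015],[-0.0233,-0.0175,-0.015],[0,0,0],[0,0,0],[0,0,0],[0,0,0]],"yaw":[5.5,5.5,0,0,0,0],"jaw":[1,1,1,1,1,1]}'
```

```text
clock: 1.5
position: [0.5795, -0.0341, 0.2022]
ee_rot: [0.636, 0.772, 0.001, 0.001]
ft_force: [0.4, 0.0, -0.3]
grip_width: 0.143
grasp_force: 0.0
```

```bash
python3 -m jog '{"offset":[[0,0,0],[-0.002,0,-0.024],[0,0,-0.025],[0,0,-0.025],[0,0,0],[0,0,0]],"yaw":[0,0,0,0,0,0],"jaw":[1,1,1,1,1,1]}'
python3 - <<'E'
from h import *
p=manip.camera("side");q=manip.camera("scene")
S=4
cv2.imwrite("pics/b.png",np.hstack([cv2.resize(p["frame"][150:280,215:315,::-1],None,fx=S,fy=S),cv2.resize(q["frame"][150:280,250:350,::-1],None,fx=S,fy=S)]))
E
```

```text
clock: 2.0
position: [0.5762, -0.0345, 0.127]
ee_rot: [0.636, 0.772, -0.001, -0.001]
ft_force: [1.1, -0.1, 0.5]
grip_width: 0.004
grasp_force: 0.0
```

View pics/b.png

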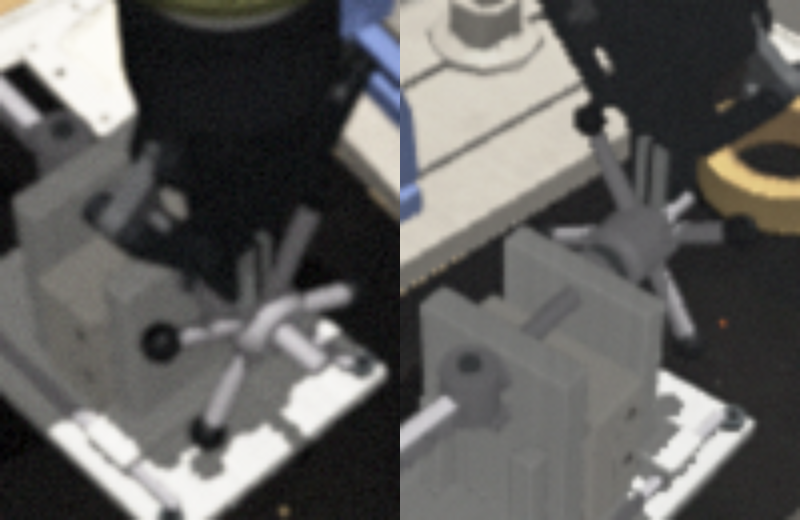

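```bash
python3 -m jog '{"offset":[[0.006,0.0012,0],[0.006,0.0012,0],[0.006,0.0012,0],[0.006,0.0012,-0.002],[0.006,0.0012,-0.003]],"yaw":[0,0,0,0,0],"jaw":[1,1,1,1,1]}';python3 -m jog '{"offset":[[0.006,0.0012,-0.004],[0.006,0.0012,-0.004],[0.006,0.0012,-0.004],[0,0,0]],"yaw":[0,0,0,0],"jaw":[1,1,1,1]}'
python3 - <<'E'
from h import *
look(["nut_centre"])
E
```

```text
clock: 2.52
position: [0.6046, -0.0292, 0.1218]
ee_rot: [0.636, 0.772, -0.002, -0.002]
ft_force: [-14.2, -2.0, 3.5]
grip_width: -0.001
grasp_force: 5.5
clock: 2.85
position: [0.6252, -0.0255, 0.1103]
ee_rot: [0.636, 0.772, -0.0, -0.0]
ft_force: [-3.6, -0.7, 3.6]
grip_width: -0.001
grasp_force: 1.9
scene nut_centre [([0.5872, -0.0268, 0.0976], 0.64)]
side nut_centre [([0.5899, -0.0306, 0.1003], 0.97)]
```

```bash
python3 -m jog '{"offset":[[0.001,0,-0.004],[0,0,-0.004],[0,0,0],[0.001,0,0.035],[0,0,0.035],[0,0,0.02],[-0.03,-0.006,0],[-0.034,-0.0065,0],[0,0,0]],"yaw":[0,0,0,0,0,0,0,0,0],"jaw":[1,1,1,1,1,1,1,1,1]}';python3 - <<'E'
from h import *
look(["nut_centre"])
overlay((.574,.0384,.19),1.6,-.070,1.54,dict(side=(185,140,133,150),scene=(215,165,133,150)),S=3,name="o2")
E
```

```text
clock: 3.8
position: [0.5575, -0.0394, 0.1916]
ee_rot: [0.637, 0.771, -0.001, -0.001]
ft_force: [1.8, -1.3, 1.1]
grip_width: 0.001
grasp_force: 0.0
scene nut_centre [([0.5859, -0.0273, 0.0991], 0.81), ([0.5788, 0.0227, 0.0411], 0.71)]
side nut_centre [([0.5867, -0.0339, 0.0983], 0.88)]
```

View pics/o2.png

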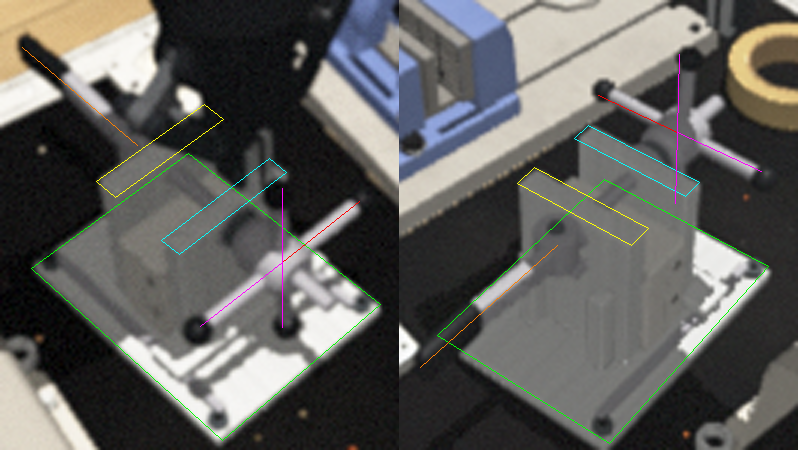

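```bash
python3 -m jog '{"offset":[[0,0,-0.022],[0,0,-0.022],[0,0,-0.022],[0.006,0.0012,0],[0.006,0.0012,0],[0.005,0.001,0],[0.005,0.001,-0.001]],"yaw":[0,0,0,0,0,0,0],"jaw":[1,1,1,1,1,1,1]}';python3 -m jog '{"offset":[[0.005,0.001,-0.002],[0.005,0.001,-0.002],[0,0,0]],"yaw":[0,0,0],"jaw":[1,1,1]}';python3 -m jog '{"offset":[[0.004,0.001,-0.002]],"yaw":[0],"jaw":[1]}';python3 - <<'E'
from h import *
look(["nut_centre"])
overlay((.574,.0384,.19),2.2,-.072,1.54,dict(side=(185,140,133,150),scene=(215,165,133,150)),S=3,name="o3")
E
```

```text
clock: 4.68
position: [0.5837, -0.0339, 0.1249]
ee_rot: [0.636, 0.772, -0.001, -0.001]
ft_force: [-9.5, -0.8, 5.8]
grip_width: -0.002
grasp_force: 5.6
clock: 4.93
position: [0.5938, -0.0317, 0.1204]
ee_rot: [0.636, 0.772, -0.002, -0.001]
ft_force: [-8.1, -1.3, 4.7]
grip_width: 0.006
grasp_force: 4.6
clock: 5.02
position: [0.5967, -0.0311, 0.1186]
ee_rot: [0.636, 0.771, -0.002, -0.002]
ft_force: [-12.8, -3.3, 8.5]
grip_width: 0.002
grasp_force: 8.0
scene nut_centre []
side nut_centre [([0.5863, -0.0285, 0.0985], 0.8), ([0.5759, 0.0202, 0.1019], 0.42)]
```

View pics/o3.png

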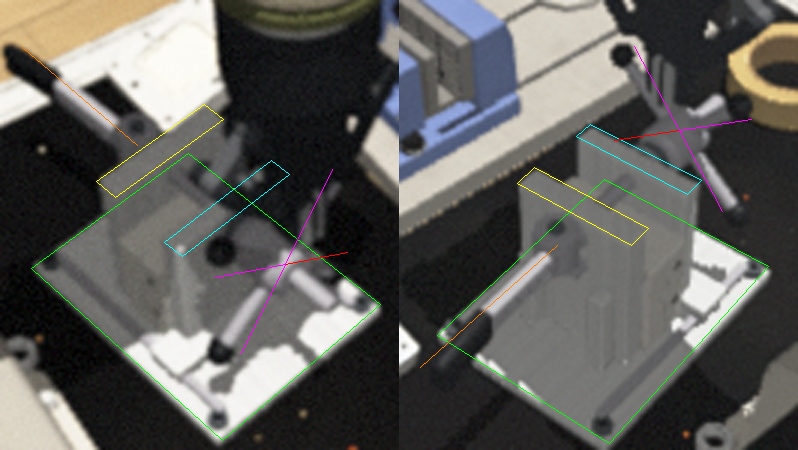

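```bash
python3 -m jog '{"offset":[[-0.004,0,0.01],[0,0,0.035],[0,-0.014,0.038],[0,-0.014,0.0],[0,0,0]],"yaw":[0,0,0,0,0],"jaw":[1,1,1,1,1]}';python3 - <<'E'
from h import *
p=wrist()
f=p["frame"]
pts=clampw((.574,.0384,.19),[[-.04,-.025,.079],[.04,-.025,.079],[-.04,.034,.114],[.04,-.019,.079]])
print(proj(p,pts))
c=proj(p,clampw((.574,.0384,.19),[0,-.015,.09]))[0].astype(int);print(c)
x0=max(0,min(560-200,c[0]-100));y0=max(0,min(420-150,c[1]-75))
cv2.imwrite("pics/w2.png",cv2.resize(f[y0:y0+150,x0:x0+200,::-1],None,fx=4,fy=4,interpolation=cv2.INTER_CUBIC));print(x0,y0)
look(["lever_tip","nut_centre","jaw_face"])
E
```

```text
clock: 5.73
position: [0.5964, -0.0615, 0.2056]
ee_rot: [0.637, 0.771, 0.001, 0.003]
ft_force: [-0.3, -1.6, -1.6]
grip_width: -0.001
grasp_force: 0.0
[[226.5618959  114.75076874]
 [320.07989017 114.65048082]
 [213.74771711  24.70082959]
 [320.36917995 107.25509649]]
[273 101]
173 26
scene lever_tip [([0.5373, 0.1898, 0.0973], 0.91)]
scene nut_centre [([0.5856, -0.0259, 0.1015], 0.84)]
scene jaw_face [([0.5759, 0.0225, 0.0993], 0.85)]
side lever_tip []
side nut_centre [([0.5871, -0.0254, 0.0968], 0.89)]
side jaw_face [([0.5773, 0.023, 0.1008], 0.96)]
```

View pics/w2.png

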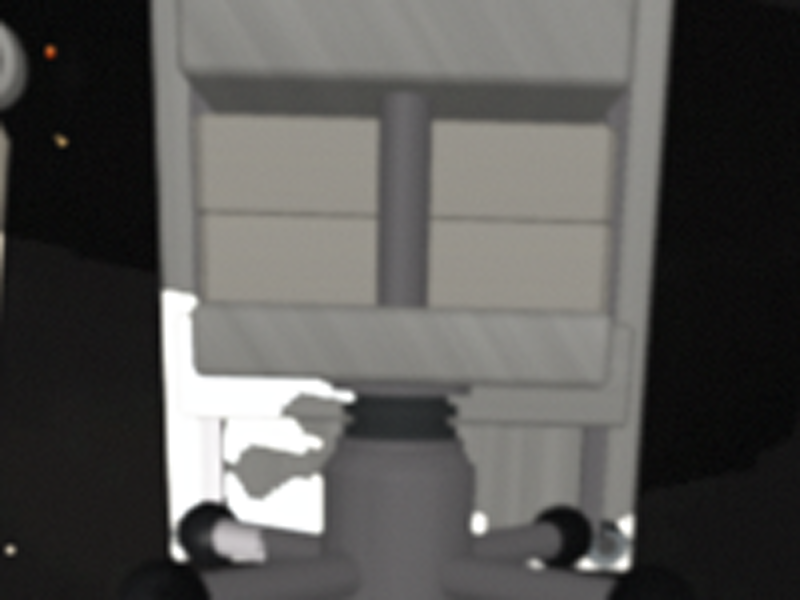

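Run:
```python
from h import *
p=wrist(); pose=(.574,.0384,.19)
def cy(row,z,col):
    K=p["camera_matrix"]; d=np.linalg.inv(K)@[col,row,1]; d=R.from_quat(p["attitude"]).apply(d*[1,-1,-1])
    X=p["eye"]+d*(z-p["eye"][2])/d[2]
    return R.from_euler("z",-.19).apply(X-[.574,.0384,0])
for n,r,z,c in [("fixed top front",78,.114,280),("back top rear edge",115,.079,280),("joint",213,.079,280),("jaw top front",308,.110,280),("jaw top back",378,.110,280),
  ("fixed R",78,.114,530),("joint R",219,.079,530),("jaw R",312,.110,530),("jaw back R",384,.11,530)]:
    print(n,np.round(cy(26+r/4-.5,z,173+c/4-.5)*1000,1))
```

```text
fixed top front [-22.9  25.1 114. ]
back top rear edge [-26.9  25.3  79. ]
joint [-27.5   7.2  79. ]
jaw top front [-24.6 -12.1 110. ]
jaw top back [-25.  -24.5 110. ]
fixed R [ 20.1  25.2 114. ]
joint R [23.6  6.2 79. ]
jaw R [ 21.5 -12.7 110. ]
jaw back R [ 21.9 -25.4 110. ]
```

```bash
python3 -m jog '{"offset":[[-0.0065,0.029,0],[0,0,0],[0,0,-0.03],[0,0,-0.03],[0,0,-0.0255],[0,0,0],[0.005,0.001,0]],"yaw":[0,0,0,0,0,0,0],"jaw":[1,1,1,1,1,1,1]}';python3 -m jog '{"offset":[[0.004,0.0008,-0.001],[0,0,0]],"yaw":[0,0],"jaw":[1,1]}';python3 -m jog '{"offset":[[0.003,0.0008,-0.002]],"yaw":[0],"jaw":[1]}';python3 -m jog '{"offset":[[0.003,0.0006,-0.002],[0,0,0]],"yaw":[0,0],"jaw":[1,1]}'
```

```text
clock: 6.82
position: [0.5929, -0.0284, 0.1172]
ee_rot: [0.636, 0.772, 0.0, 0.0]
ft_force: [-2.4, -0.3, 0.5]
grip_width: -0.001
grasp_force: 1.2
clock: 6.98
position: [0.5952, -0.0279, 0.1155]
ee_rot: [0.636, 0.772, -0.002, -0.002]
ft_force: [-11.2, -1.4, 9.0]
grip_width: 0.002
grasp_force: 8.3
clock: 7.07
position: [0.5975, -0.0274, 0.1142]
ee_rot: [0.636, 0.772, -0.002, -0.002]
ft_force: [-16.8, -2.5, 20.7]
grip_width: -0.0
grasp_force: 13.7
clock: 7.23
position: [0.602, -0.0265, 0.1125]
ee_rot: [0.636, 0.772, -0.001, -0.001]
ft_force: [-11.1, -0.7, 12.7]
grip_width: 0.0
grasp_force: 7.7
```

```bash
python3 -m jog '{"offset":[[-0.003,0,0.01],[0,0,0.035],[0,0,0.035],[-0.0141,0.0316,0],[-0.0141,0.0316,0],[-0.0141,0.0316,0],[-0.0141,0.0316,0],[-0.0141,0.0316,0],[-0.0111,0.0316,0],[0,0,0],[0,0,0]],"yaw":[0,0,0,0,0,0,0,0,0,0,0],"jaw":[1,1,1,1,1,1,1,1,1,1,1]}';python3 - <<'E'
from h import *
look(["lever_tip","nut_centre","jaw_face"])
p=manip.camera("side");q=manip.camera("scene")
g=proj(q,[[.5175,.163,z] for z in (0,.1)]);print(g,proj(p,[[.5175,.163,0.1]]))
cv2.imwrite("pics/c.png",np.hstack([cv2.resize(p["frame"][110:310,130:330,::-1],None,fx=2,fy=2),cv2.resize(q["frame"][190:390,180:380,::-1],None,fx=2,fy=2)]))
E
```

```text
clock: 8.15
position: [0.5176, 0.1659, 0.1923]
ee_rot: [0.634, 0.773, 0.001, -0.0]
ft_force: [-0.1, -1.4, 0.9]
grip_width: 0.001
grasp_force: 0.0
scene lever_tip [([0.5383, 0.1892, 0.0996], 0.7)]
scene nut_centre [([0.588, -0.0255, 0.1017], 0.92)]
scene jaw_face [([0.5747, 0.0193, 0.0987], 0.98)]
side lever_tip [([0.5368, 0.1964, 0.1], 0.67)]
side nut_centre [([0.5854, -0.0278, 0.0981], 0.87)]
side jaw_face [([0.5766, 0.0193, 0.1037], 0.56), ([0.5683, 0.0623, 0.0471], 0.22)]
[[251.8272273  324.96613435]
 [249.66459482 287.78098753]] [[184.93267875 172.49298224]]
```

View pics/c.png

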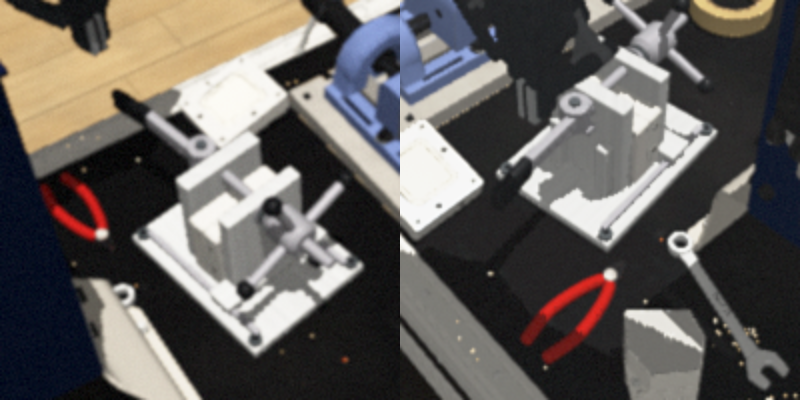

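```bash
python3 -m jog '{"offset":[[0,0,-0.033],[0,0,-0.033],[0,0,-0.032],[0,0,0]],"yaw":[0,0,0,0],"jaw":[1,1,1,1]}'
python3 - <<'E'
from h import *
o=manip.get_obs(); last=o["position"][:2]
for a,d in zip(np.linspace(1.6,-.02,17),np.linspace(14,14,17)):
    d=d+2*(1-a/1.6)
    u=np.array([np.cos(a),np.sin(a)]);n=np.array([-u[1],u[0]])
    P=np.array([0,48])+82*u+d*n; w=clampw((.574,.0384,.19),[*P/1000,0])[0][:2]
    print(round(a,2),np.round(w,4),np.round(w-last,4)); last=w
E
```

```text
clock: 8.98
position: [0.5148, 0.1618, 0.0881]
ee_rot: [0.636, 0.772, -0.004, -0.002]
ft_force: [-1.9, -0.6, -1.3]
grip_width: -0.001
grasp_force: 0.0
1.6 [0.5334 0.1625] [0.0186 0.0007]
1.5 [0.5413 0.1653] [0.0078 0.0028]
1.4 [0.5493 0.1673] [0.0081 0.002 ]
1.3 [0.5575 0.1685] [0.0082 0.0012]
1.2 [0.5658 0.1688] [0.0083 0.0003]
1.09 [0.5741 0.1683] [ 0.0083 -0.0005]
0.99 [0.5823 0.167 ] [ 0.0082 -0.0013]
0.89 [0.5904 0.1649] [ 0.008  -0.0021]
0.79 [0.5981 0.162 ] [ 0.0078 -0.0029]
0.69 [0.6056 0.1583] [ 0.0075 -0.0037]
0.59 [0.6127 0.1539] [ 0.0071 -0.0044]
0.49 [0.6193 0.1489] [ 0.0066 -0.0051]
0.38 [0.6253 0.1432] [ 0.0061 -0.0057]
0.28 [0.6308 0.1369] [ 0.0055 -0.0063]
0.18 [0.6356 0.1301] [ 0.0048 -0.0068]
0.08 [0.6397 0.1228] [ 0.0041 -0.0072]
-0.02 [0.643  0.1152] [ 0.0034 -0.0076]
```

```bash
python3 -m jog '{"offset":[[0.009,0,0.004],[0.0096,0.0007,0],[0.008,0.003,0],[0.008,0.002,0],[0.008,0.001,0],[0.008,0,0]],"yaw":[0,0,0,0,0,0],"jaw":[1,1,1,1,1,1]}'; python3 -m jog '{"offset":[[0.008,-0.0005,0],[0.008,-0.001,0],[0.008,-0.002,0],[0.008,-0.003,0],[0.0075,-0.0037,0]],"yaw":[0,0,0,0,0],"jaw":[1,1,1,1,1]}'
python3 - <<'E'
from h import *
look(["lever_tip"])
E
```

```text
clock: 9.48
position: [0.5687, 0.1692, 0.0983]
ee_rot: [0.636, 0.771, -0.001, -0.0]
ft_force: [-8.3, -3.6, 0.9]
grip_width: 0.003
grasp_force: 3.6
clock: 9.9
position: [0.6084, 0.1602, 0.0984]
ee_rot: [0.636, 0.772, -0.0, -0.001]
ft_force: [-6.2, 0.6, -0.3]
grip_width: -0.002
grasp_force: 2.3
scene lever_tip [([0.6423, 0.166, 0.0966], 0.77)]
side lever_tip [([0.6404, 0.1664, 0.097], 0.62)]
```

```bash
python3 -m jog '{"offset":[[0.007,-0.0044,0],[0.0066,-0.005,0],[0.006,-0.0057,0],[0.0055,-0.0063,0],[0.0048,-0.0068,0],[0.004,-0.0072,0],[0.0034,-0.0076,0],[0,0,0]],"yaw":[0,0,0,0,0,0,0,0],"jaw":[1,1,1,1,1,1,1,1]}'
python3 - <<'E'
from h import *
look(["lever_tip","jaw_face"])
E
```

```text
clock: 10.77
position: [0.6443, 0.122, 0.0982]
ee_rot: [0.635, 0.773, 0.002, -0.003]
ft_force: [-9.3, 14.2, 4.2]
grip_width: -0.002
grasp_force: 8.5
scene lever_tip [([0.5761, 0.0392, 0.0006], 0.47)]
scene jaw_face [([0.5742, 0.0231, 0.0988], 0.57)]
side lever_tip [([0.6754, 0.1129, 0.0966], 0.79)]
side jaw_face [([0.5755, 0.0254, 0.1001], 0.75)]
```

```bash
python3 -m jog '{"offset":[[0.001,-0.005,0],[0.001,-0.005,0],[0,0,0]],"yaw":[0,0,0],"jaw":[1,1,1]}'
```

```text
clock: 11.32
position: [0.6443, 0.1216, 0.0983]
ee_rot: [0.632, 0.775, 0.005, -0.007]
ft_force: [-14.0, 37.5, 3.5]
grip_width: -0.001
grasp_force: 19.5
```

```bash
python3 -m jog '{"offset":[[-0.003,0.02,0],[-0.003,0.03,0],[0,0,0.035],[0,0.01,0.04],[0,0.02,0.03],[0,0,0]],"yaw":[0,0,0,0,0,0],"jaw":[1,1,1,1,1,1]}'
python3 - <<'E'
from h import *
look(["lever_tip","jaw_face"])
overlay((.574,.0384,.19),1.0,-.070,0.0,dict(side=(185,140,133,150),scene=(215,165,133,150)),S=3,name="o4")
E
```

```text
clock: 11.82
position: [0.6443, 0.1915, 0.2111]
ee_rot: [0.635, 0.773, 0.006, 0.002]
ft_force: [0.1, 2.2, 1.0]
grip_width: -0.002
grasp_force: 0.0
scene lever_tip [([0.6751, 0.1135, 0.0993], 0.6)]
scene jaw_face [([0.5768, 0.0237, 0.1009], 0.66)]
side lever_tip [([0.6741, 0.1168, 0.0983], 0.56)]
side jaw_face [([0.5763, 0.0257, 0.1014], 0.88)]
```

View pics/o4.png

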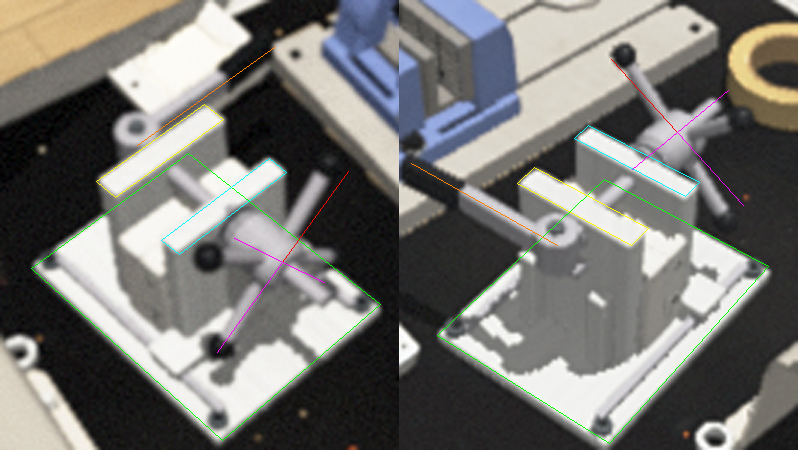

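Run:
```python
from h import *
def an(p,n):
    m=manip.masks_of(p,n)
    if not m: print(n,"none");return
    r=m[0]["region"]; v,u=np.nonzero(r)
    d=np.linalg.inv(p["camera_matrix"])@np.stack([u,v,np.ones_like(u)]); d=R.from_quat(p["attitude"]).apply(d.T*[1,-1,-1])
    X=p["eye"]+d*((.1-p["eye"][2])/d[:,2])[:,None]
    X=R.from_euler("z",-.19).apply(X-[.574,.0384,0])[:,:2]
    X=X[X[:,0]>.02]; # arm only
    bins=np.arange(.02,.12,.01); b=[(round(x,3),*np.round([X[k,1].min(),X[k,1].max()],4)) for x in bins if (k:=(abs(X[:,0]-x-.005)<.005)).sum()>4]
    print(n,m[0]["score"],b)
p=wrist();an(p,"lever")
for c in("scene","side"): p=manip.camera(c);print(c);an(p,"lever")
```

```text
lever 0.73 [(np.float64(0.02), np.float64(0.0467), np.float64(0.0617)), (np.float64(0.03), np.float64(0.0457), np.float64(0.0618)), (np.float64(0.04), np.float64(0.0446), np.float64(0.0618)), (np.float64(0.05), np.float64(0.0446), np.float64(0.0618)), (np.float64(0.06), np.float64(0.0501), np.float64(0.0618))]
scene
lever 0.8 [(np.float64(0.02), np.float64(0.0365), np.float64(0.0605)), (np.float64(0.03), np.float64(0.0429), np.float64(0.06)), (np.float64(0.04), np.float64(0.0426), np.float64(0.0598)), (np.float64(0.05), np.float64(0.0422), np.float64(0.0598)), (np.float64(0.06), np.float64(0.0416), np.float64(0.0632)), (np.float64(0.07), np.float64(0.0412), np.float64(0.0637)), (np.float64(0.08), np.float64(0.0417), np.float64(0.0635)), (np.float64(0.09), np.float64(0.0422), np.float64(0.0641)), (np.float64(0.1), np.float64(0.0426), np.float64(0.0633)), (np.float64(0.11), np.float64(0.0431), np.float64(0.0561))]
side
lever 0.73 [(np.float64(0.02), np.float64(0.0434), np.float64(0.0641)), (np.float64(0.03), np.float64(0.0431), np.float64(0.0617)), (np.float64(0.04), np.float64(0.0429), np.float64(0.0615)), (np.float64(0.05), np.float64(0.0423), np.float64(0.0608)), (np.float64(0.06), np.float64(0.0413), np.float64(0.0603)), (np.float64(0.07), np.float64(0.0397), np.float64(0.063)), (np.float64(0.08), np.float64(0.0404), np.float64(0.0641)), (np.float64(0.09), np.float64(0.0409), np.float64(0.0644)), (np.float64(0.1), np.float64(0.0429), np.float64(0.0653)), (np.float64(0.11), np.float64(0.0488), np.float64(0.0651))]
```

```bash
python3 -c "
from workcell import manip
print(manip.hand_in())"
```

```text
the job is handed in; nothing more can be done
None
```

I turned the nut until the sliding jaw was up against the mould, then swung the lever to its stop (angle about 0 in the pictures) and handed the job in at about 12 s. The clamping force was not measured, and the hand-in reported no verdict.

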